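# Find the separation pad with a sound spring and fit it

### The job

Squeeze the three sprung separation pads on the rack one after another, from left to right as seen from the robot: push each rubber block about 4 mm down, hold it a moment to feel how hard it pushes back, and never squeeze it near its stop. Two of them are tired; fit the one that pushes back clearly hardest into the pocket of the paper-feed frame, fully home and without forcing it, let go, and squeeze it once more there in the same way to check it. Leave the two tired ones standing where they are and everything else alone.

Things in the scene. Friction and masses are not known exactly. Their poses are not given: they have to be found in the camera images.
- rack: fixed flat aluminium plate 120 mm (x) by 360 mm (y), 10 mm thick, origin at the centre of its underside on the table, z up. At each place two black stop strips, 50 mm long in y and 8 mm tall, stand off the ends of a unit (strip centres 52 mm before and behind the place in x)
- place_left (a point): the left place of the rack as seen from the robot, 115 mm to the left (+y of the rack); the point lies on the plate's upper face, 10 mm above the table
- place_mid (a point): the middle place of the rack as seen from the robot, at the middle; the point lies on the plate's upper face, 10 mm above the table
- place_right (a point): the right place of the rack as seen from the robot, 115 mm to the right (-y of the rack); the point lies on the plate's upper face, 10 mm above the table
- pad_a: one of three pad units that look alike: grey plastic case 70 (x) by 32 (y) by 26 mm tall, about 110 g, in it a sprung black rubber block 56 by 20 mm, flat top 36 mm above the case's underside, 10 mm proud of the rim. Origin: centre of the underside, z up. Stands loose on a rack place, slightly off-centre and askew; which stands where varies. Pinch its long sides; fits the feeder either way round
- pad_b: one of three pad units that look alike: grey plastic case 70 (x) by 32 (y) by 26 mm tall, about 110 g, in it a sprung black rubber block 56 by 20 mm, flat top 36 mm above the case's underside, 10 mm proud of the rim. Origin: centre of the underside, z up. Stands loose on a rack place, slightly off-centre and askew; which stands where varies. Pinch its long sides; fits the feeder either way round
- pad_c: one of three pad units that look alike: grey plastic case 70 (x) by 32 (y) by 26 mm tall, about 110 g, in it a sprung black rubber block 56 by 20 mm, flat top 36 mm above the case's underside, 10 mm proud of the rim. Origin: centre of the underside, z up. Stands loose on a rack place, slightly off-centre and askew; which stands where varies. Pinch its long sides; fits the feeder either way round
- pad_a_cap (a joint): how far pad_a's rubber block is pressed down, m: 0 at rest, 0.009 at its hard stop. Vertical spring with a slight preload: held 4 mm down, a good unit pushes back with about 9 N, a tired one with 2.5 to 4 N; springs back when let go
- pad_b_cap (a joint): how far pad_b's rubber block is pressed down, m: 0 at rest, 0.009 at its hard stop. Vertical spring with a slight preload: held 4 mm down, a good unit pushes back with about 9 N, a tired one with 2.5 to 4 N; springs back when let go
- pad_c_cap (a joint): how far pad_c's rubber block is pressed down, m: 0 at rest, 0.009 at its hard stop. Vertical spring with a slight preload: held 4 mm down, a good unit pushes back with about 9 N, a tired one with 2.5 to 4 N; springs back when let go
- feeder: fixed light grey paper-feed frame, block 130 (x) by 120 (y) by 30 mm tall, origin at the centre of its underside, z up; in its top an empty central pocket 73 (x) by 35 mm (y), 10 mm deep, edges slightly bevelled; two dark cheeks (34 mm tall) and a roller at its +x end, no nearer than 40 mm in x and 60 mm in y (cheeks), 68 mm in x (roller)
- pocket (a point): centre of the pocket's floor, 20 mm above the table, axes as the feeder; a unit fully home has its underside here, its x along the pocket's x, its case standing 16 mm out of the pocket
- roller: black transfer roller with square white ends, 172 mm long, 22 mm thick, lying down; origin underside centre, x along it; a bystander, leave alone
- screwdriver: screwdriver lying down, x along it; a bystander, leave alone
- bottle: white bottle, 60 mm wide, 130 mm tall, red cap, standing; a bystander, leave alone
- gear: small white plastic gear blank, 34 mm wide, 18 mm tall, hub up; a bystander, leave alone
- jar: grey jar with a white lid, 60 mm wide, 75 mm tall, standing; a bystander, leave alone
- brush: hand brush lying down, x along it; a bystander, leave alone
There are look-alikes about, which are no part of the job. What is shaped like the pad_c but pink is not meant. Leave any turquoise look-alike of the pad_b alone.

How it is judged:
By the outcome, as a careful person would: the job done as asked, in the order asked, and still so for the second after the job is handed in, with the robot touching nothing.
It also fails if it takes over 72 s, if anything falls off the work surface, if the arm or the gripper's body presses on something with over 40 N, if the wrist force passes 120 N, or if a joint passes its speed limit or range.

### The arm

A 7-joint arm with a two-finger parallel gripper is mounted at the origin on the work surface. World frame = base frame: x ahead of the robot, y to its left, z up, the work surface at z = 0. Lengths are in m, angles in rad, forces in N, time in s.
With the tool pointing down it reaches from about 0.35 to 0.9 m from the base axis. Payload 19.9 kg.
Tool frame: the origin (TCP) lies midway between the tips of the shut fingers; the grasp point (between the pads) lies robot.grasp_offset behind it (robot.grasp_offset is the distance from the TCP to the grasp point, in m); z points along the fingers, y is the line along which they close (so a half turn about z gives the same grasp; the last joint's range is limited). The gripper opens to 85 mm and grips with 20 to 120 N. Pads are 22 mm wide; open, the fingers measure 114 mm over their backs; the gripper's body (76 mm by 85 mm) begins 54 mm behind the grasp point. The pads swing forward as they close: fully open they stand 13 mm farther back than shut.
Start: joints at [1.196, 0.417, -0.01, 1.614, 0.005, 1.111, -0.053], TCP at [0.205, -0.59, 0.231] pointing down, gripper open.
Joint ranges: [-2.81, 2.81], [-0.39, 2.02], [-1.27, 1.25], [0.06, 2.57], [-1.19, 4.33], [0.19, 2], [-2.82, 2.82]. Speed limits (rad/s): [1.89, 1.89, 2.39, 2.39, 3.01, 3.01, 3.01].

### API

Orientations are given as a unit quaternion [x, y, z, w].
In Python, from cell import robot, optics gives the robot as it stands.
- The arm moves only by the tool jog_arm, never from a script. Its argument "steps" is a list of rows, each a list of 2 entries, a list of its own where there are three numbers: the shift along the world's x, y, z in units of 25 mm (1.0 is 25 mm), then the turn, a rotation vector about the world's x, y, z in rad. In form: [[[x, y, z], [ax, ay, az]], ...]. A call has 1 to 8 rows; each row shifts and turns the commanded pose from where the row before left it; what a row does not reach is not made up. A row lasts 1/8 s, in which the tool goes at most 62.5 mm and 10.7 degrees, less where a joint would pass 70% of its speed; a pose out of reach is approached as far as the arm can. A call is refused whole if a number of a shift passes 1 or a number of a turn 0.188, either way. A call with a gripper value outside its range is refused whole. "grip" is the gripper's target within -1 to 1 (shut at 1, half-way at 0, fully open at -1), set as the call begins (left out, the last holds). The fingers move at their own pace and stop on an object; the grip force is fixed at half the most. Time passes only in rows, so rows that do not move let the fingers close. It gives the time, the measured TCP pose, the force, the opening and the grip force at its end, in the units of the state.
- robot.read_state(): the state, without advancing time (a new reading comes with each control period).
- optics.get_image(name): name is "scene" or "top" or "wrist"; returns a dict with "pixels" (420x560x3 uint8, blue, green, red), "range_z" (420x560 float32, m along the optical axis (not along the pixel's ray), 0 where there is no reading), "fx", "fy", "cx", "cy" (pixels), "k1" (the pictures are not rectified: a ray, as slopes to the right and down, at radius r is drawn at 1 + k1 r^2 times it, then the intrinsics apply), "eye" and "orientation" of the camera in the world. Camera axes: x right, y up, looking along -z (the intrinsics and any distortion apply to the point x, -y, -z); pixel columns grow to the right and rows downward; lengths in m; the calibration is good to about 2 mm. A picture is of the moment at which its call begins.
- robot.close_job(): hands the job in; it is judged then, once.
The state is a dict: "t": time; "joint_positions": joint angles; "joint_vel": joint speeds; "joint_efforts": joint torques, N m; "position": TCP position; "ee_rot": TCP orientation; "force": force on the tool from outside, world axes, zero at the start; "wrist_torque": the same for the moment, N m; "finger_gap": finger opening in m; "gripper_force": force on a finger pad.
Only numpy, scipy, OpenCV 4.12 (cv2) and the standard library are available. Lean on these libraries where they do the work, as an engineer would, in place of code of your own. Each camera call takes 0.05 s, during which the arm holds its last target. There are 200 camera calls.

## Working session

There is one attempt and no reset: what is moved stays moved. The work goes in short steps, Python scripts to look and compute and a tool call to move; the robot and the scene stay as the last step left them, time stands still between calls to the robot, and variables do not carry over. Pictures are saved under pics/ and viewed, at most 10 in all, crops included, and the job is handed in when it is done.

Besides the shell and the picture viewer there is one more tool, called after "Emit:" as a command line: name --argument value ..., lists and objects as JSON in quotes. jog_arm: Moves the arm, as the interface text tells. Its arguments: {"type":"object","properties":{"steps":{"type":"array"},"grip":{"type":"number"}},"required":["steps"]}

```bash
mkdir -p pics; ls
cat > h.py <<'E'
import numpy as np, cv2
from cell import robot, optics
from scipy.spatial.transform import Rotation as R
def cloud(im):
    h,w=im["range_z"].shape
    v,u=np.mgrid[0:h,0:w].astype(float)
    K=np.array([[im["fx"],0,im["cx"]],[0,im["fy"],im["cy"]],[0,0,1]])
    p=cv2.undistortPoints(np.stack([u.ravel(),v.ravel()],1)[:,None],K,np.array([im["k1"],0,0,0.]))[:,0]
    z=im["range_z"].ravel()
    c=np.stack([p[:,0]*z,-p[:,1]*z,-z],1)
    o=np.array(im["orientation"])
    r=R.from_quat(o).as_matrix() if o.size==4 else o.reshape(3,3)
    P=c@r.T+np.array(im["eye"]); P[z==0]=np.nan
    return P.reshape(h,w,3)
E
python3 - <<'E'
from h import *
s=robot.read_state(); print({k:np.round(v,3) for k,v in s.items()}, robot.grasp_offset)
for n in("top","scene"):
    im=optics.get_image(n); cv2.imwrite(f"pics/{n}0.png",im["pixels"]); np.savez(f"{n}0.npz",P=cloud(im),I=im["pixels"])
    print(n,im["eye"],im["orientation"],im["fx"],im["k1"])
E
```

```text
pics
{'t': np.float64(0.0), 'joint_positions': array([ 1.195,  0.418, -0.01 ,  1.614,  0.005,  1.111, -0.053]), 'joint_vel': array([-0.   ,  0.001,  0.001,  0.001,  0.001,  0.   ,  0.   ]), 'joint_efforts': array([ 0.0000e+00, -8.6442e+01,  6.7900e-01, -4.3491e+01,  1.9000e-02,
        7.0000e-03,  0.0000e+00]), 'position': array([ 0.205, -0.59 ,  0.231]), 'ee_rot': array([ 0.986,  0.166, -0.   , -0.001]), 'force': array([-0.727,  0.287,  0.002]), 'wrist_torque': array([0.015, 0.021, 0.035]), 'gripper_force': np.float64(0.0), 'finger_gap': np.float64(0.085)} 0.0187
top [ 0.32990662 -0.05813192  0.91035554] [-0.07775203  0.07961565  0.70903451 -0.69633759] 444.17774498908653 -0.14243620627057277
scene [ 1.05573797 -0.40160795  0.81698098] [0.29819044 0.15459635 0.42300915 0.84157334] 385.4829646885203 -0.06948380840675428
```

View pics/top0.png

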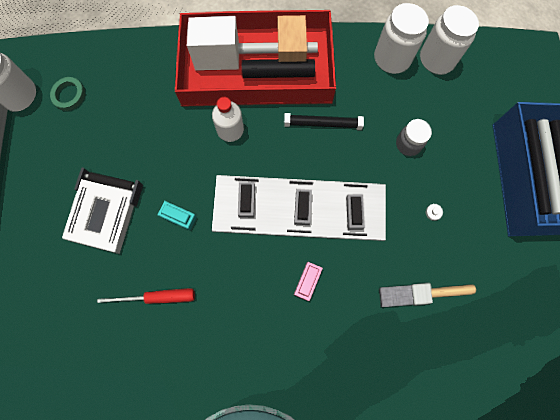

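View pics/scene0.png

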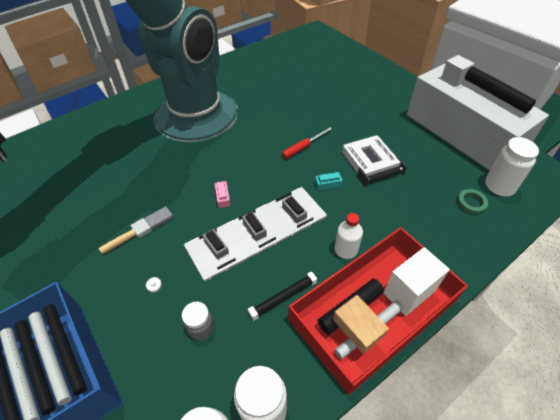

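The top view shows three grey and black units on the rack at pixels (246,198), (303,206) and (355,211). The turquoise look-alike is at (177,215), the pink one at (308,281), and the feeder pocket at (98,213). The three on the rack are the ones meant: grey cases, standing on the rack places.

```bash
cat > m.py <<'E'
from h import *
def rect(pts):
    (c,(w,h),a)=cv2.minAreaRect((pts*1000).astype(np.float32))
    if w<h: w,h,a=h,w,a+90
    return np.round(c,1),round(w,1),round(h,1),round((a+90)%180-90,1)
def meas(P,I,cs):
    for n,(u,v) in cs.items():
        Q=P[v-35:v+35,u-30:u+30].reshape(-1,3)
        c0=P[v,u]; near=np.hypot(*(Q-c0)[:,:2].T)<.055
        Q=Q[near]
        cap=Q[(Q[:,2]>.041)&(Q[:,2]<.055)]; al=Q[(Q[:,2]>.026)&(Q[:,2]<.055)]
        print(n,c0.round(4),"cap",len(cap),rect(cap[:,:2]) if len(cap)>5 else 0, np.median(cap[:,2]) if len(cap) else 0,"all",rect(al[:,:2]))
E
python3 - <<'E'
from m import *
d=np.load("top0.npz");P,I=d["P"],d["I"]
meas(P,I,dict(L=(246,198),M=(303,206),R=(355,211)))
g=I.max(2)
# rack: bright pixels near z .01
m=((g>150)&(abs(P[...,2]-.01)<.006)); m[:, :205]=0;m[:,395:]=0;m[:165]=0;m[250:]=0
print("rack",rect(P[m][:,:2]))
F=P[160:262,50:150].reshape(-1,3); z=F[:,2]
b=F[(abs(z-.03)<.004)];print("feeder top",rect(b[:,:2]),np.median(b[:,2]))
k=P[190:236,78:120].reshape(-1,3);k=k[abs(k[:,2]-.02)<.0035];print("pocket",len(k),rect(k[:,:2]),np.median(k[:,2]))
for n,(u,v) in dict(turq=(177,215),pink=(308,281),bottle=(225,103),roller=(323,121),bay=(500,110)).items(): print(n,P[v,u].round(3))
print("table",np.nanmedian(P[330:360,100:200,2]))
c=cv2.resize(I[160:265,55:400],None,fx=2.3,fy=2.3,interpolation=cv2.INTER_CUBIC);cv2.imwrite("pics/crop0.png",c)
E
```

```text
L [ 0.5507 -0.0018  0.0489] cap 271 (array([553.8,  -0. ]), 54.9, 19.8, -1.2) 0.046670353470643744 all (array([ 5.546e+02, -5.000e-01]), 71.1, 32.2, -1.2)
M [ 0.5331 -0.1156  0.0451] cap 277 (array([ 536.5, -115.9]), 55.8, 20.0, -3.6) 0.04640160781950975 all (array([ 537.2, -116.2]), 71.2, 32.3, -4.9)
R [ 0.5212 -0.2199  0.0443] cap 256 (array([ 524.3, -223.1]), 55.8, 18.6, -2.0) 0.046277946323276586 all (array([ 524.2, -223.2]), 69.6, 31.3, -0.4)
rack (array([ 540.3, -110.9]), 360.4, 121.0, 85.8)
feeder top (array([538.7, 307.5]), 154.1, 135.2, -13.8) 0.030698732477931756
pocket 457 (array([527.3, 312.7]), 73.4, 33.3, -15.8) 0.021098837221005695
turq [0.52  0.139 0.04 ]
pink [ 0.384 -0.121  0.036]
bottle [0.72  0.033 0.129]
roller [ 0.729 -0.167  0.018]
bay [ 0.766 -0.589 -0.001]
table 0.0007217505495582532
```

View pics/crop0.png

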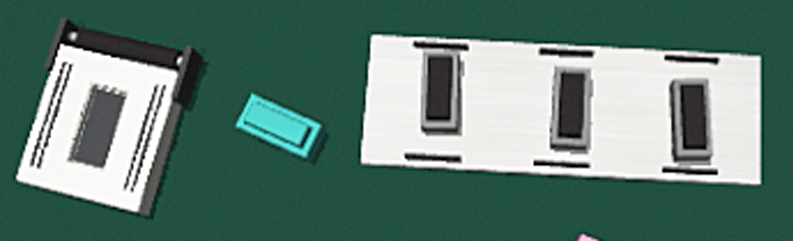

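The crop confirms it: three grey units with black blocks on the white rack (crop x ≈ 441, 571, 691), and the turquoise one at (283,125) off the rack. The feeder pocket is at (97,127) and empty.

Emit:
jog_arm --steps '[[[0.58,0.98,0],[0,0,-0.185]],[[0.58,0.98,0],[0,0,-0.185]],[[0.58,0.98,0],[0,0,0]],[[0.58,0.98,0],[0,0,0]],[[0.58,0.98,0],[0,0,0]],[[0.58,0.98,0],[0,0,0]],[[0.58,0.98,0],[0,0,0]],[[0.58,0.98,0],[0,0,0]]]' --grip 1

```text
t: 1.1
position: [0.3211, -0.3935, 0.2311]
ee_rot: [1.0, -0.018, -0.0, -0.0]
force: [0.8, -0.1, -0.5]
finger_gap: -0.0003
gripper_force: 0.0
```

Emit:
jog_arm --steps '[[[0.58,0.98,0],[0,0,0]],[[0.58,0.98,0],[0,0,0]],[[0.58,0.98,0],[0,0,0]],[[0.58,0.98,0],[0,0,0]],[[0.58,0.98,0],[0,0,0]],[[0.58,0.98,0],[0,0,0]],[[0.58,0.98,0],[0,0,0]],[[0.58,0.98,0],[0,0,0]]]'

```text
t: 2.1
position: [0.437, -0.1976, 0.2311]
ee_rot: [1.0, -0.018, -0.0, -0.0]
force: [0.4, -0.6, -0.1]
finger_gap: -0.0
gripper_force: 0.0
```

Emit:
jog_arm --steps '[[[0.58,0.98,0],[0,0,0]],[[0.58,0.98,-0.2],[0,0,0]],[[0.58,0.98,-0.4],[0,0,0]],[[0.58,0.98,-0.5],[0,0,0]],[[0.58,0.98,-0.6],[0,0,0]],[[0.58,0.98,-0.8],[0,0,0]],[[0.5,0.7,-0.8],[0,0,0]],[[0,0,-0.5],[0,0,0]]]'

```text
t: 3.1
position: [0.5363, -0.0326, 0.135]
ee_rot: [1.0, -0.017, -0.001, -0.0]
force: [-0.6, -0.8, 1.4]
finger_gap: -0.0003
gripper_force: 0.0
```

Emit:
jog_arm --steps '[[[0.35,0.65,0],[0,0,0]],[[0.35,0.65,0],[0,0,0]],[[0,0,-0.6],[0,0,0]],[[0,0,-0.7],[0,0,0]],[[0,0,-0.7],[0,0,0]],[[0,0,-0.6],[0,0,0]],[[0,0,-0.5],[0,0,0]],[[0,0,0],[0,0,0]]]'

```text
t: 4.1
position: [0.5533, -0.0015, 0.0578]
ee_rot: [1.0, -0.018, -0.001, -0.0]
force: [-0.1, 0.4, -0.7]
finger_gap: -0.0001
gripper_force: 0.0
```

Emit:
jog_arm --steps '[[[0,0,0],[0,0,0]]]'

```text
t: 4.22
position: [0.554, -0.0015, 0.0591]
ee_rot: [1.0, -0.018, 0.0, -0.0]
force: [-0.4, -0.1, 0.0]
finger_gap: -0.0001
gripper_force: 0.0
```

Emit:
jog_arm --steps '[[[0,0,-0.2],[0,0,0]],[[0,0,-0.2],[0,0,0]],[[0,0,0],[0,0,0]]]'

```text
t: 4.6
position: [0.5535, -0.0015, 0.0484]
ee_rot: [1.0, -0.018, -0.0, -0.0]
force: [-0.2, -0.3, -0.1]
finger_gap: 0.0001
gripper_force: 0.0
```

Emit:
jog_arm --steps '[[[0,0,0],[0,0,0]]]'

```text
t: 4.72
position: [0.5538, -0.0015, 0.0488]
ee_rot: [1.0, -0.018, -0.0, -0.0]
force: [1.1, 0.4, -0.4]
finger_gap: -0.0002
gripper_force: 0.0
```

Emit:
jog_arm --steps '[[[0,0,-0.04],[0,0,0]],[[0,0,0],[0,0,0]]]'

```text
t: 4.97
position: [0.5538, -0.0015, 0.0478]
ee_rot: [1.0, -0.018, 0.0, -0.0]
force: [0.4, -0.3, 1.0]
finger_gap: -0.0001
gripper_force: 0.0
```

Emit:
jog_arm --steps '[[[0,0,-0.04],[0,0,0]],[[0,0,0],[0,0,0]]]'

```text
t: 5.22
position: [0.5537, -0.0015, 0.0467]
ee_rot: [1.0, -0.018, -0.0, -0.0]
force: [-0.6, -0.0, 0.2]
finger_gap: 0.0001
gripper_force: 0.0
```

Emit:
jog_arm --steps '[[[0,0,-0.04],[0,0,0]],[[0,0,0],[0,0,0]]]'

```text
t: 5.48
position: [0.5538, -0.0015, 0.0458]
ee_rot: [1.0, -0.018, 0.0, -0.0]
force: [-0.8, -0.8, 3.5]
finger_gap: 0.0001
gripper_force: 1.6
```

Emit:
jog_arm --steps '[[[0,0,-0.08],[0,0,0]],[[0,0,-0.07],[0,0,0]],[[0,0,0],[0,0,0]],[[0,0,0],[0,0,0]]]'

```text
t: 5.98
position: [0.5539, -0.0015, 0.0422]
ee_rot: [1.0, -0.018, 0.0, -0.0]
force: [-2.5, 0.4, 8.4]
finger_gap: -0.0001
gripper_force: 4.3
```

Emit:
jog_arm --steps '[[[0,0,0],[0,0,0]],[[0,0,0],[0,0,0]],[[0,0,0],[0,0,0]]]'

```text
t: 6.35
position: [0.5539, -0.0015, 0.0423]
ee_rot: [1.0, -0.018, 0.0, -0.0]
force: [-2.3, -0.4, 8.2]
finger_gap: 0.0
gripper_force: 4.3
```

Emit:
jog_arm --steps '[[[0,0,0],[0,0,0]]]'

```text
t: 6.48
position: [0.5539, -0.0015, 0.0422]
ee_rot: [1.0, -0.018, 0.0, -0.0]
force: [-1.3, -0.8, 8.6]
finger_gap: 0.0001
gripper_force: 4.3
```

Emit:
jog_arm --steps '[[[0,0,0.4],[0,0,0]],[[0,0,0.6],[0,0,0]],[[-0.14,-0.92,0],[0,0,-0.03]],[[-0.14,-0.92,0],[0,0,0]],[[-0.14,-0.92,0],[0,0,0]],[[-0.14,-0.92,0],[0,0,0]],[[-0.12,-0.9,0],[0,0,0]],[[0,0,0],[0,0,0]]]'

```text
t: 7.48
position: [0.5361, -0.1187, 0.0672]
ee_rot: [0.999, -0.035, -0.0, 0.0]
force: [-0.2, 0.3, -0.1]
finger_gap: 0.0002
gripper_force: 0.0
```

Emit:
jog_arm --steps '[[[0,0,-0.3],[0,0,0]],[[0,0,-0.3],[0,0,0]],[[0,0,-0.14],[0,0,0]],[[0,0,0],[0,0,0]]]'

```text
t: 7.98
position: [0.5366, -0.1156, 0.0481]
ee_rot: [0.999, -0.033, -0.0, -0.0]
force: [0.5, 0.4, 0.4]
finger_gap: 0.0002
gripper_force: 0.0
```

Emit:
jog_arm --steps '[[[0,0,-0.08],[0,0,0]],[[0,0,-0.09],[0,0,0]],[[0,0,-0.08],[0,0,0]],[[0,0,0],[0,0,0]],[[0,0,0],[0,0,0]]]'

```text
t: 8.6
position: [0.5369, -0.1159, 0.0424]
ee_rot: [0.999, -0.033, 0.0, -0.0]
force: [-0.4, 1.4, 3.2]
finger_gap: -0.0
gripper_force: 1.7
```

Emit:
jog_arm --steps '[[[0,0,0],[0,0,0]],[[0,0,0],[0,0,0]],[[0,0,0],[0,0,0]],[[0,0,0],[0,0,0]]]'

```text
t: 9.1
position: [0.5369, -0.116, 0.0423]
ee_rot: [0.999, -0.033, 0.0, -0.0]
force: [1.6, 0.6, 3.6]
finger_gap: -0.0
gripper_force: 1.7
```

Emit:
jog_arm --steps '[[[0,0,0.4],[0,0,0]],[[0,0,0.6],[0,0,0]],[[-0.1,-0.86,0],[0,0,0.03]],[[-0.1,-0.86,0],[0,0,0]],[[-0.1,-0.86,0],[0,0,0]],[[-0.1,-0.86,0],[0,0,0]],[[-0.1,-0.86,0],[0,0,0]],[[0,0,0],[0,0,0]]]'

```text
t: 10.1
position: [0.5238, -0.2253, 0.0681]
ee_rot: [1.0, -0.019, 0.0, 0.0]
force: [-1.1, -0.5, 0.6]
finger_gap: 0.0002
gripper_force: 0.0
```

Emit:
jog_arm --steps '[[[0,0,-0.3],[0,0,0]],[[0,0,-0.3],[0,0,0]],[[0,0,-0.14],[0,0,0]],[[0,0,0],[0,0,0]]]'

```text
t: 10.6
position: [0.5241, -0.2231, 0.0484]
ee_rot: [1.0, -0.018, -0.0, -0.0]
force: [-0.4, 0.7, 0.3]
finger_gap: -0.0
gripper_force: 0.0
```

Emit:
jog_arm --steps '[[[0,0,-0.08],[0,0,0]],[[0,0,-0.09],[0,0,0]],[[0,0,-0.08],[0,0,0]],[[0,0,0],[0,0,0]],[[0,0,0],[0,0,0]]]'

```text
t: 11.22
position: [0.5244, -0.2235, 0.0426]
ee_rot: [1.0, -0.018, 0.0, -0.0]
force: [0.9, 0.5, 2.4]
finger_gap: 0.0003
gripper_force: 1.2
```

Emit:
jog_arm --steps '[[[0,0,0],[0,0,0]],[[0,0,0],[0,0,0]],[[0,0,0],[0,0,0]],[[0,0,0],[0,0,0]]]'

```text
t: 11.72
position: [0.5244, -0.2235, 0.0426]
ee_rot: [1.0, -0.018, 0.0, -0.0]
force: [1.8, 0.4, 2.5]
finger_gap: 0.0001
gripper_force: 1.2
```

Emit:
jog_arm --steps '[[[0,0,0.4],[0,0,0]],[[0,0,0.8],[0,0,0]],[[0,0,1],[0,0,0]],[[0,0,1],[0,0,0]],[[0.13,0.98,0.4],[0,0,0]],[[0.13,0.98,0],[0,0,0]],[[0.13,0.98,0],[0,0,0]],[[0.13,0.98,0],[0,0,0]]]'

```text
t: 12.72
position: [0.5374, -0.1248, 0.1339]
ee_rot: [1.0, -0.018, 0.0, 0.0]
force: [0.6, -0.3, -0.2]
finger_gap: 0.0002
gripper_force: 0.0
```

Emit:
jog_arm --steps '[[[0.13,0.98,0],[0,0,0]],[[0.13,0.98,0],[0,0,0]],[[0.13,0.98,0],[0,0,0]],[[0.13,0.98,0],[0,0,0]],[[0.13,0.98,0],[0,0,0]],[[0,0,0],[0,0,0]],[[0,0,0],[0,0,0]]]' --grip -0.5

```text
t: 13.6
position: [0.5535, -0.0036, 0.1333]
ee_rot: [1.0, -0.018, 0.0, 0.0]
force: [-0.0, -0.6, 0.6]
finger_gap: 0.0642
gripper_force: 0.0
```

Run:
```python
from m import *
for n in("wrist","top"):
    im=optics.get_image(n); cv2.imwrite(f"pics/{n}1.png",im["pixels"]); np.savez(f"{n}1.npz",P=cloud(im),I=im["pixels"])
s=robot.read_state();print(s["t"],s["position"],s["ee_rot"],s["finger_gap"],s["force"])
```

```text
13.7 [ 0.55349239 -0.00392007  0.13294946] [ 9.99826094e-01 -1.86476665e-02  1.20596089e-04  1.79938582e-04] 0.06411565802421408 [-0.65710292 -0.26301153 -0.37272639]
```

View pics/wrist1.png

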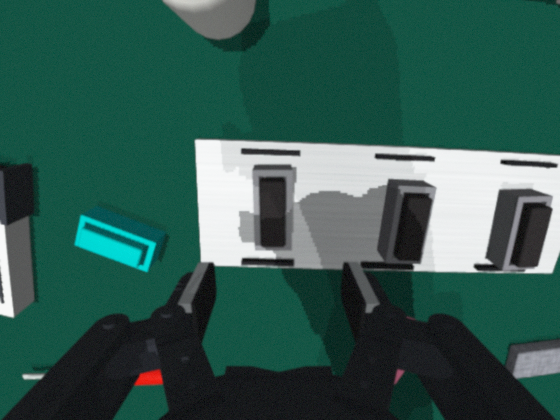

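The wrist view shows the left unit at (272,207), with the open fingers at (200,290) and (360,290) below it and the turquoise look-alike at (120,243). The readings were about 8.4 N left, 3.4 N middle and 2.5 N right, so the left unit goes into the feeder.

Run:
```python
from m import *
d=np.load("wrist1.npz");P,I=d["P"],d["I"]
Q=P[145:265,225:320].reshape(-1,3)
for lo,hi in((.0415,.055),(.025,.0405),(.025,.055)):
    q=Q[(Q[:,2]>lo)&(Q[:,2]<hi)]; print(len(q),rect(q[:,:2]),np.median(q[:,2]))
```

```text
1672 (array([553.9,   1.5]), 56.2, 19.8, -2.9) 0.04677097029527
1506 (array([553.6,   1.4]), 70.6, 32.1, -1.8) 0.0367716581399309
3182 (array([553.6,   1.4]), 70.6, 32.1, -1.8) 0.04527837463007829
```

Emit:
jog_arm --steps '[[[0,0.2,-0.6],[0,0,0]],[[0,0,-0.8],[0,0,0]],[[0,0,-0.8],[0,0,0]],[[0,0,-0.8],[0,0,0]],[[0,0,-0.7],[0,0,0]],[[0,0,-0.5],[0,0,0]],[[0,0,0],[0,0,0]],[[0,0,0],[0,0,0]]]'

```text
t: 14.7
position: [0.5539, 0.0021, 0.028]
ee_rot: [1.0, -0.018, 0.0, -0.0]
force: [-0.3, -0.3, 0.6]
finger_gap: 0.0642
gripper_force: 0.0
```

Emit:
jog_arm --steps '[[[0,-0.03,-0.2],[0,0,0]],[[0,0,-0.14],[0,0,0]],[[0,0,0],[0,0,0]]]'

```text
t: 15.08
position: [0.5534, 0.0013, 0.0188]
ee_rot: [1.0, -0.018, -0.0, -0.0]
force: [0.3, -1.2, -0.1]
finger_gap: 0.0642
gripper_force: 0.0
```

Emit:
jog_arm --steps '[[[0,0,0],[0,0,0]],[[0,0,0],[0,0,0]],[[0,0,0],[0,0,0]],[[0,0,0],[0,0,0]],[[0,0,0],[0,0,0]],[[0,0,0],[0,0,0]]]' --grip 1

```text
t: 15.82
position: [0.5536, 0.0012, 0.0194]
ee_rot: [1.0, -0.018, 0.0, 0.0]
force: [-2.7, 0.4, 6.5]
finger_gap: 0.0307
gripper_force: 60.2
```

Emit:
jog_arm --steps '[[[0,0,0.2],[0,0,0]],[[0,0,0.6],[0,0,0]],[[0,0,0.9],[0,0,0]],[[0,0,0.9],[0,0,0]],[[0,0.6,0.6],[0,0,0]],[[-0.1,0.9,0],[0,0,-0.12]],[[-0.1,0.9,0],[0,0,-0.12]],[[-0.1,0.9,0],[0,0,0]]]'

```text
t: 16.82
position: [0.5457, 0.0858, 0.0995]
ee_rot: [0.99, -0.138, 0.0, -0.0]
force: [-0.1, -0.4, -0.9]
finger_gap: 0.0305
gripper_force: 59.5
```

Emit:
jog_arm --steps '[[[-0.1,0.9,0],[0,0,0]],[[-0.1,0.9,0],[0,0,0]],[[-0.1,0.9,0],[0,0,0]],[[-0.1,0.9,0],[0,0,0]],[[-0.1,0.9,0],[0,0,0]],[[-0.1,0.9,0],[0,0,0]],[[0,0,0],[0,0,0]],[[0,0,0],[0,0,0]]]'

```text
t: 17.82
position: [0.5308, 0.2188, 0.0992]
ee_rot: [0.99, -0.138, -0.0, 0.0]
force: [-0.8, -0.8, -1.2]
finger_gap: 0.0308
gripper_force: 59.5
```

Run:
```python
from m import *
for n in("wrist","top"):
    im=optics.get_image(n); cv2.imwrite(f"pics/{n}2.png",im["pixels"]); np.savez(f"{n}2.npz",P=cloud(im),I=im["pixels"])
s=robot.read_state();print(s["t"],s["position"],R.from_quat(s["ee_rot"]).as_matrix().round(4).tolist(),s["finger_gap"],s["force"])
```

```text
17.925 [0.53109815 0.21819992 0.09912965] [[0.9619, -0.2735, 0.0], [-0.2735, -0.9619, -0.0002], [0.0001, 0.0002, -1.0]] 0.0307649271583443 [-0.7306429  -0.00238174 -1.2301385 ]
```

View pics/wrist2.png

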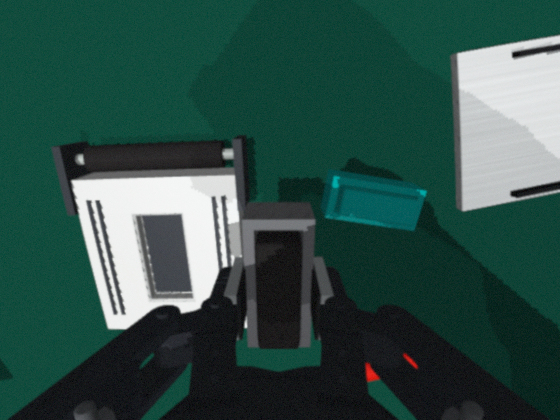

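The wrist view shows the held unit centred at (279,280) between the fingers, and the empty pocket at (165,256).

Run:
```python
from m import *
d=np.load("wrist2.npz");P,I=d["P"],d["I"]
Q=P[190:320,115:215].reshape(-1,3)
q=Q[abs(Q[:,2]-.0207)<.004];print("pocket",len(q),rect(q[:,:2]),np.median(q[:,2]))
# pocket corners from dark floor mask cast on plane
g=I.max(2);m=np.zeros(g.shape,np.uint8);m[190:320,115:215]=(g[190:320,115:215]<110)&(abs(P[190:320,115:215,2]-.0207)<.005)
n,l,st,c=cv2.connectedComponentsWithStats(m);i=1+st[1:,4].argmax();print("dark",st[i],rect(P[l==i][:,:2]))
t=P[170:330,70:245].reshape(-1,3);t=t[abs(t[:,2]-.0307)<.003];print("top z",np.median(t[:,2]),rect(t[:,:2]))
H=P[205:350,235:325].reshape(-1,3)
for lo,hi in((.122,.134),(.111,.121),(.105,.135)):
    q=H[(H[:,2]>lo)&(H[:,2]<hi)]; print("held",len(q),rect(q[:,:2]) if len(q)>9 else 0,np.median(q[:,2]))
print(np.histogram(H[:,2],bins=np.arange(0.08,.15,.005)))
im=np.load("top2.npz")["P"];
```

```text
pocket 3363 (array([524.9, 314.5]), 71.9, 33.5, -14.3) 0.02151865560477942
dark [ 137  215   54   83 3132] (array([525.1, 314.7]), 72.2, 32.9, -14.3)
top z 0.030935825759019348 (array([528. , 312.6]), 137.1, 129.8, -16.1)
held 5403 (array([531.4, 218.9]), 56.8, 39.4, -17.5) 0.12645911294838877
held 4223 (array([531. , 218.4]), 70.9, 42.6, -15.5) 0.11650438075534775
held 10168 (array([531. , 218.7]), 70.9, 43.5, -15.5) 0.12491359773662472
(array([   0,    0,    8,  208,  256,  343,  580, 3627,  566, 4808,  244,
        631,  136]), array([0.08 , 0.085, 0.09 , 0.095, 0.1  , 0.105, 0.11 , 0.115, 0.12 ,
       0.125, 0.13 , 0.135, 0.14 , 0.145]))
```

Run:
```python
from m import *
for n,(a,b,c,e) in dict(wrist2=(195,315,118,212),top0=(188,240,76,122)).items():
    im=optics.get_image(n[:-1]) if 0 else None
    P=np.load(n+".npz")["P"]; 
    z=P[a:b,c:e,2]; top=np.median(z[abs(z-.0307)<.004]); 
    m=((z<top-.003)).astype(np.uint8)
    k,l,st,_=cv2.connectedComponentsWithStats(m); i=1+st[1:,4].argmax()
    # camera eye: recover by intersecting rays is unnecessary; fit homography px->plane from top pixels
    s=(abs(z-top)<.002); v,u=np.nonzero(s); H,_=cv2.findHomography(np.stack([u,v],1).astype(float),P[a:b,c:e][s][:,:2]*1000,cv2.RANSAC,.7)
    v,u=np.nonzero(l==i); q=cv2.perspectiveTransform(np.stack([u,v],1).astype(float)[:,None],H)[:,0]
    print(n,top,st[i],rect(q/1000))
s=robot.read_state();print(s["position"])
```

```text
wrist2 0.0308297869669783 [  18   19   57   85 3588] (array([527. , 311.5]), 72.4, 34.7, -14.2)
top0 0.030853527364368638 [  9   9  25  37 548] (array([525.3, 310.2]), 75.9, 37.1, -15.7)
[0.53109815 0.21819992 0.09912965]
```

Run:
```python
from m import *
P=np.load("wrist2.npz")["P"]; tcp=np.array([.5311,.2182]); a=np.deg2rad(-15.87); ux=np.array([np.cos(a),np.sin(a)]);uy=np.array([-np.sin(a),np.cos(a)])
H=P[205:350,235:325].reshape(-1,3); d=H[:,:2]-tcp; X,Y=d@ux*1000,d@uy*1000
for lo,hi in((.1235,.130),(.113,.120)):
  for x0,x1 in((16,21),(21,27),(28.5,34),(-27,-16)):
    s=(H[:,2]>lo)&(H[:,2]<hi)&(X>x0)&(X<x1)&(abs(Y)<25)
    if s.sum()>5: print(lo,x0,s.sum(),np.percentile(Y[s],[1,50,99]).round(1))
s=(H[:,2]>.123)&(H[:,2]<.130)&(abs(Y)<8);print("cap X",np.percentile(X[s],[.5,99.5]))
s=(H[:,2]>.113)&(H[:,2]<.120)&(abs(Y)<14);print("rim X",np.percentile(X[s],[.5,99.5]))
```

```text
0.1235 16 483 [-8.8  1.  10.4]
0.1235 21 649 [-9.2  1.  10.7]
0.1235 -27 752 [-8.9  0.9 10.3]
0.113 16 221 [-14.9  11.9  16.5]
0.113 21 323 [-15.2   1.5  16.7]
0.113 28.5 738 [-14.8   1.   16.4]
0.113 -27 377 [-14.9  11.6  16.5]
cap X [-26.87286769  27.87129324]
rim X [-34.64066102  34.9515767 ]
```

Emit:
jog_arm --steps '[[[-0.04,0.8,0],[0,0,0.015]],[[-0.05,0.9,0],[0,0,0]],[[-0.05,0.9,0],[0,0,0]],[[-0.05,0.7,0],[0,0,0]],[[0,0.4,0],[0,0,0]],[[0,0,-0.6],[0,0,0]],[[0,0,-0.8],[0,0,0]],[[0,0,-0.5],[0,0,0]]]'

```text
t: 18.92
position: [0.5258, 0.31, 0.0494]
ee_rot: [0.991, -0.131, -0.001, 0.001]
force: [0.0, 0.1, -0.7]
finger_gap: 0.0304
gripper_force: 59.5
```

Emit:
jog_arm --steps '[[[0,0,-0.2],[0,0,0]],[[0,0,0],[0,0,0]],[[0,0,0],[0,0,0]]]'

```text
t: 19.3
position: [0.5266, 0.3114, 0.047]
ee_rot: [0.991, -0.13, 0.0, -0.0]
force: [-0.9, -0.4, -0.9]
finger_gap: 0.0308
gripper_force: 59.5
```

Emit:
jog_arm --steps '[[[-0.01,-0.02,-0.12],[0,0,0]],[[0,0,-0.12],[0,0,0]],[[0,0,0],[0,0,0]]]'

```text
t: 19.68
position: [0.5259, 0.3107, 0.0403]
ee_rot: [0.991, -0.13, -0.0, 0.0]
force: [0.3, 0.3, -0.4]
finger_gap: 0.0304
gripper_force: 59.5
```

Emit:
jog_arm --steps '[[[0,0,-0.05],[0,0,0]],[[0,0,-0.05],[0,0,0]],[[0,0,0],[0,0,0]]]'

```text
t: 20.05
position: [0.526, 0.3108, 0.0379]
ee_rot: [0.991, -0.13, -0.0, -0.0]
force: [-0.1, 0.6, -1.4]
finger_gap: 0.0307
gripper_force: 59.5
```

Emit:
jog_arm --steps '[[[0,0,-0.04],[0,0,0]],[[0,0,-0.04],[0,0,0]],[[0,0,0],[0,0,0]]]'

```text
t: 20.42
position: [0.526, 0.3108, 0.036]
ee_rot: [0.991, -0.13, -0.0, -0.0]
force: [0.3, 0.9, -2.1]
finger_gap: 0.0308
gripper_force: 59.5
```

Emit:
jog_arm --steps '[[[0,0,-0.04],[0,0,0]],[[0,0,-0.04],[0,0,0]],[[0,0,0],[0,0,0]]]'

```text
t: 20.8
position: [0.526, 0.3108, 0.0339]
ee_rot: [0.991, -0.13, -0.0, -0.0]
force: [-0.3, 0.3, -2.6]
finger_gap: 0.0305
gripper_force: 59.5
```

Emit:
jog_arm --steps '[[[0,0,-0.04],[0,0,0]],[[0,0,-0.04],[0,0,0]],[[0,0,0],[0,0,0]]]'

```text
t: 21.18
position: [0.526, 0.3108, 0.0319]
ee_rot: [0.991, -0.13, -0.0, -0.0]
force: [0.4, 0.6, -0.7]
finger_gap: 0.0305
gripper_force: 59.6
```

Emit:
jog_arm --steps '[[[0,0,-0.04],[0,0,0]],[[0,0,0],[0,0,0]],[[0,0,0],[0,0,0]]]'

```text
t: 21.55
position: [0.526, 0.3108, 0.031]
ee_rot: [0.991, -0.13, -0.0, -0.0]
force: [0.8, 0.3, -0.3]
finger_gap: 0.0306
gripper_force: 59.5
```

Emit:
jog_arm --steps '[[[0,0,-0.03],[0,0,0]],[[0,0,0],[0,0,0]],[[0,0,0],[0,0,0]]]'

```text
t: 21.92
position: [0.526, 0.3108, 0.0302]
ee_rot: [0.991, -0.13, -0.0, -0.0]
force: [0.6, 1.1, -1.4]
finger_gap: 0.0308
gripper_force: 59.5
```

Emit:
jog_arm --steps '[[[0,0,-0.03],[0,0,0]],[[0,0,0],[0,0,0]],[[0,0,0],[0,0,0]]]'

```text
t: 22.3
position: [0.526, 0.3108, 0.0297]
ee_rot: [0.991, -0.13, 0.0, -0.0]
force: [-1.5, -0.5, 5.4]
finger_gap: 0.0306
gripper_force: 63.1
```

Emit:
jog_arm --steps '[[[0,0,0.02],[0,0,0]],[[0,0,0],[0,0,0]],[[0,0,0],[0,0,0]],[[0,0,0],[0,0,0]]]' --grip -0.5

```text
t: 22.8
position: [0.526, 0.3107, 0.03]
ee_rot: [0.991, -0.13, -0.0, -0.0]
force: [0.0, 0.3, 0.2]
finger_gap: 0.0643
gripper_force: 0.0
```

Emit:
jog_arm --steps '[[[0,0,0.3],[0,0,0]],[[0,0,0.7],[0,0,0]],[[0,0,0.9],[0,0,0]],[[0,0,0.9],[0,0,0]],[[0,0,0.6],[0,0,0]],[[0,0,0],[0,0,0]],[[0,0,0],[0,0,0]]]'

```text
t: 23.68
position: [0.5257, 0.3105, 0.1145]
ee_rot: [0.991, -0.13, -0.0, 0.0]
force: [0.3, -0.3, 0.1]
finger_gap: 0.0636
gripper_force: 0.0
```

Run:
```python
from m import *
im=optics.get_image("wrist"); cv2.imwrite("pics/wrist3.png",im["pixels"]); P=cloud(im); np.savez("wrist3.npz",P=P,I=im["pixels"])
s=robot.read_state();print(s["t"],s["position"],s["finger_gap"],s["force"])
d=P.reshape(-1,3);n=np.hypot(d[:,0]-.526,d[:,1]-.311)<.045
q=d[n]
for lo,hi in((.050,.06),(.041,.049)):
    r=q[(q[:,2]>lo)&(q[:,2]<hi)];print(len(r),rect(r[:,:2]),np.median(r[:,2]))
    A=np.c_[r[:,:2]-[.526,.311],np.ones(len(r))];print(np.linalg.lstsq(A,r[:,2],rcond=None)[0])
t=d[np.hypot(d[:,0]-.526,d[:,1]-.311)<.08];t=t[abs(t[:,2]-.0307)<.004];print("top",np.median(t[:,2]))
```

```text
23.725 [0.52565928 0.31050896 0.11422548] 0.06388079638875444 [-1.00205778  0.38568848 -0.40361351]
2125 (array([526.4, 310.8]), 55.9, 19.9, -14.3) 0.05674713026010128
[-0.01002847  0.01064327  0.0566441 ]
1756 (array([525.9, 310.9]), 71.0, 32.0, -14.5) 0.04674932265005134
[-0.00931795  0.00305757  0.04658158]
top 0.030909946633965818
```

View pics/wrist3.png

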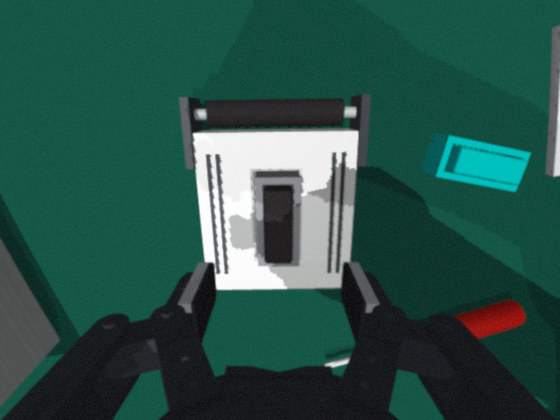

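The unit sits level in the pocket at (278,222). Its rim is at about 46 mm and its block top at 56 mm, so it is fully home. Next is the check squeeze.

Emit:
jog_arm --steps '[[[0,0,0],[0,0,0]],[[0,0,-0.1],[0,0,0]],[[0,0,-0.5],[0,0,0]],[[0,0,-0.6],[0,0,0]],[[0,0,-0.6],[0,0,0]],[[0,0,-0.4],[0,0,0]],[[0,0,0],[0,0,0]],[[0,0,0],[0,0,0]]]' --grip 1

```text
t: 24.72
position: [0.5262, 0.311, 0.0604]
ee_rot: [0.991, -0.13, 0.0, -0.0]
force: [0.1, -0.4, 0.5]
finger_gap: -0.0003
gripper_force: 0.0
```

Emit:
jog_arm --steps '[[[0,0,-0.09],[0,0,0]],[[0,0,-0.09],[0,0,0]],[[0,0,-0.08],[0,0,0]],[[0,0,-0.06],[0,0,0]],[[0,0,0],[0,0,0]],[[0,0,0],[0,0,0]]]'

```text
t: 25.48
position: [0.5263, 0.3109, 0.0525]
ee_rot: [0.991, -0.13, 0.0, -0.0]
force: [-2.0, -0.7, 8.5]
finger_gap: -0.0001
gripper_force: 4.1
```

Emit:
jog_arm --steps '[[[0,0,0],[0,0,0]],[[0,0,0],[0,0,0]],[[0,0,0],[0,0,0]],[[0,0,0],[0,0,0]]]'

```text
t: 25.98
position: [0.5262, 0.3109, 0.0525]
ee_rot: [0.991, -0.13, 0.0, -0.0]
force: [-1.1, -1.3, 8.6]
finger_gap: -0.0005
gripper_force: 4.1
```

Emit:
jog_arm --steps '[[[0,0,-0.02],[0,0,0]],[[0,0,0],[0,0,0]],[[0,0,0],[0,0,0]],[[0,0,0],[0,0,0]]]'

```text
t: 26.48
position: [0.5263, 0.3109, 0.052]
ee_rot: [0.991, -0.13, 0.0, -0.0]
force: [-1.7, -1.6, 9.3]
finger_gap: -0.0001
gripper_force: 4.5
```

Emit:
jog_arm --steps '[[[0,0,0.3],[0,0,0]],[[0,0,0.8],[0,0,0]],[[0,0,1],[0,0,0]],[[0,0,1],[0,0,0]],[[0,0,1],[0,0,0]],[[0,0,0.5],[0,0,0]],[[0,0,0],[0,0,0]],[[0,0,0],[0,0,0]]]'

```text
t: 27.48
position: [0.5257, 0.3105, 0.1657]
ee_rot: [0.991, -0.13, -0.0, 0.0]
force: [-0.3, -0.8, -0.5]
finger_gap: -0.0002
gripper_force: 0.0
```

Run:
```python
from m import *
im=optics.get_image("top"); cv2.imwrite("pics/top4.png",im["pixels"]); P=cloud(im)
meas(P,im["pixels"],dict(M=(303,206),R=(355,211)))
P=cloud(optics.get_image("wrist"));d=P.reshape(-1,3);q=d[np.hypot(d[:,0]-.526,d[:,1]-.311)<.045]
for lo,hi in((.050,.06),(.041,.049)):
    r=q[(q[:,2]>lo)&(q[:,2]<hi)];print(len(r),rect(r[:,:2]),np.median(r[:,2]))
```

```text
M [ 0.5328 -0.1155  0.0464] cap 274 (array([ 536.7, -116.1]), 56.2, 19.9, -5.2) 0.046434753231548664 all (array([ 537.1, -116.1]), 71.3, 32.0, -4.7)
R [ 0.5206 -0.2195  0.0467] cap 251 (array([ 526.8, -223.1]), 60.7, 18.7, 1.1) 0.0465679731326758 all (array([ 524.1, -223.2]), 69.7, 31.2, -0.4)
1433 (array([526.6, 310.9]), 55.6, 19.7, -14.5) 0.05672245121147024
1190 (array([525.9, 310.9]), 70.7, 32.1, -14.7) 0.046787714216597553
```

View pics/top4.png

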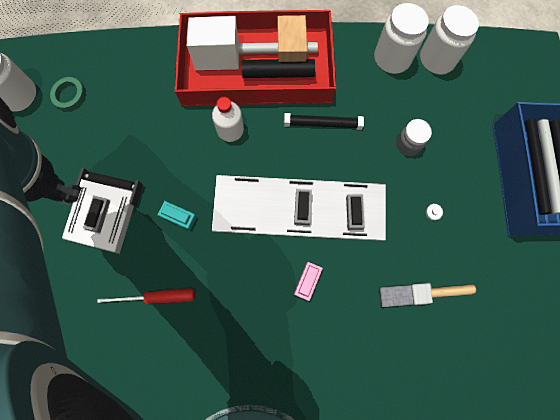

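The top view shows the unit in the feeder at (97,213), the two tired ones unmoved at (303,206) and (355,211), and everything else as it was.

```bash
python3 -c "
from cell import robot
print(robot.close_job())"
```

```text
the job is handed in; nothing more can be done
None
```

The left pad pushed back hardest (about 8.4 N, against 3.4 N middle and 2.5 N right), so I fitted it fully home in the feeder pocket; the check squeeze there read about 9 N, the two tired pads were left in place, and the job is handed in at about 28 s.

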